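# Put away the tapping kit

### The arm

A 7-joint arm with a two-finger parallel gripper is mounted at the origin on the work surface. World frame = base frame: x ahead of the robot, y to its left, z up, the work surface at z = 0. Lengths are in m, angles in rad, forces in N, time in s.
With the tool pointing down it reaches from about 0.4 to 0.85 m from the base axis. Payload 10.4 kg.
Tool frame: the origin (TCP) lies midway between the tips of the shut fingers; the grasp point (between the pads) lies 19 mm behind it; z points along the fingers, y is the line along which they close (so a half turn about z gives the same grasp; the last joint's range is limited). The gripper opens to 87 mm and grips with 3 to 60 N. Pads are 19 mm wide; open, the fingers measure 117 mm over their backs; the gripper's body (75 mm by 190 mm) begins 51 mm behind the grasp point.
Start: joints at [-1.192, 0.332, -0.065, 1.46, 0.022, 1.35, -0.088], TCP at [0.244, 0.575, 0.194] pointing down, gripper open.
Joint ranges: [-2.6, 2.6], [-0.5, 2.12], [-1.47, 1.34], [0.16, 2.42], [-1.27, 4.41], [0.06, 2.06], [-2.6, 2.6]. Speed limits (rad/s): [2.22, 2.22, 2.79, 2.79, 3.14, 3.14, 3.14].

### API

Orientations are given as a unit quaternion [x, y, z, w].
In Python, from bench import r gives the robot as it stands.
- The arm moves only by the tool arm_command, never from a script. Its arguments are lists of equal length, an entry for each row: "xyz": the shift along the world's x, y, z in m, a list of three; "rot": the turn, a rotation vector about the world's x, y, z in rad, a list of three. In form: {"xyz": [[tx, ty, tz], ...], "rot": [[ax, ay, az], ...]}. A call has 1 to 20 rows; each row is the pose to reach, as a shift and turn from the pose commanded when the call began; what a row does not reach only later rows make up. A row lasts 1/12 s, in which the tool goes at most 41.7 mm and 7.16 degrees, less where a joint would pass 70% of its speed; a pose out of reach is approached as far as the arm can. A call with a gripper value outside its range is refused whole. "grip" is the opening, from 0 (shut) to 1 (fully open), set as the call begins (left out, the last holds). The fingers move at their own pace and stop on an object; "squeeze" is the grip in N (left out, the last holds). Time passes only in rows, so rows that repeat a pose let the fingers close. It gives the time, the measured TCP pose, the force, the opening and the grip force at its end, in the units of the state.
- r.read_state(): the state, without advancing time (a new reading comes with each control period).
- r.camera(name): name is "scene" or "top"; returns the picture (384x512x3 uint8, red, green, blue); there is no depth.
- r.camera_model(name): a dict with "fx", "fy", "cx", "cy" (pixels), "T" (4x4, takes a point from camera to world coordinates). Camera axes: x right, y up, looking along -z (the intrinsics and any distortion apply to the point x, -y, -z); pixel columns grow to the right and rows downward; lengths in m; the calibration is good to about 2 mm. A picture is of the moment at which its call begins. camera_model takes no time and is no camera call.
- r.close_job(): hands the job in; it is judged then, once.
Trained networks look in the newest picture that a camera, given by its name, has taken for a name from the list of things; names that differ only in an ending like _2 or _b are one class to them, and where a whole thing is asked for, a point or a joint stands for the part that bears it (a point fixed in the world has none). Each returns a list of dicts, best first, with "conf" (0 to 1); they miss things now and then, are a little off and sometimes report something else, mostly with a low value. They report only what shows in the picture. A call takes as long as a camera call.
- r.look_for(label, camera): "at" ([x, y, z] in m, in the coordinates of the camera as it stood for that picture, good to about 4 mm: the middle of the surface that is visible of it).
- r.spot_point(label, camera): "at" ([x, y, z] in m, in the coordinates of the camera as it stood for that picture, good to about 4 mm: a listed point, or the origin of a listed thing).
The state is a dict: "time": time; "joint_positions": joint angles; "joint_vel": joint speeds; "joint_torque": joint torques, N m; "ee_pos": TCP position; "eef_rot": TCP orientation; "ft_force": force on the tool from outside, world axes, zero at the start; "torque": the same for the moment, N m; "width": finger opening in m; "grip_force": force on a finger pad.
Only numpy, scipy, OpenCV 4.12 (cv2) and the standard library are available. Lean on these libraries where they do the work, as an engineer would, in place of code of your own. Each camera call takes 0.05 s, during which the arm holds its last target. There are 200 camera calls.

### The job

Put away the tapping kit: stand each tap holder that has a coloured ring upright in the storage cup of the same colour, and push the brass spacer block fully home against the back stop in the gap of the green fixture, standing on the bench with its long side along the gap. Leave the plain black tap holder where it stands, upright.

Things in the scene. Friction and masses are not known exactly. Their poses are not given: they have to be found in the camera images.
- tap_red_mid (a point): Tap holder with a red ring: an upright loose steel cylinder, 34 mm diameter, 70 mm tall, with a foot flange 44 mm in diameter and 10 mm high; its upper 13 mm and its top rim are red, with a small black bore in the top. About 0.3 kg. This point is on its axis, half-way up (35 mm above its underside); z points up its axis.
- tap_yellow_mid (a point): Tap holder with a yellow ring: an upright loose steel cylinder, 34 mm diameter, 70 mm tall, with a foot flange 44 mm in diameter and 10 mm high; its upper 13 mm and its top rim are yellow, with a small black bore in the top. About 0.3 kg. This point is on its axis, half-way up (35 mm above its underside); z points up its axis.
- tap_blue_mid (a point): Tap holder with a blue ring: an upright loose steel cylinder, 34 mm diameter, 70 mm tall, with a foot flange 44 mm in diameter and 10 mm high; its upper 13 mm and its top rim are blue, with a small black bore in the top. About 0.3 kg. This point is on its axis, half-way up (35 mm above its underside); z points up its axis.
- cup_red: Red storage cup, fixed to the bench: a low round open cup, 72 mm outside, 62 mm inside diameter, rim 14 mm high, floor 4 mm thick. Origin at the centre of its underside, on the bench; z up.
- cup_yellow: Yellow storage cup, fixed to the bench: a low round open cup, 72 mm outside, 62 mm inside diameter, rim 14 mm high, floor 4 mm thick. Origin at the centre of its underside, on the bench; z up.
- cup_blue: Blue storage cup, fixed to the bench: a low round open cup, 72 mm outside, 62 mm inside diameter, rim 14 mm high, floor 4 mm thick. Origin at the centre of its underside, on the bench; z up.
- tap_plain_mid (a point): Plain tap holder, loose, same shape and size as the others but its body and top all black with no coloured ring. It is not to be moved. This point is on its axis, half-way up; z points up its axis.
- spacer_mid (a point): Brass spacer block, loose, lying on the bench: 76 mm long (x), 16 wide (y), 36 tall (z), 0.36 kg; either end may go in first. This point is its centre, 18 mm up. Home against the stop, its centre is 2 mm outside the fixture's mouth (x = -2 mm): hold it by the outer half, about 24 mm from its centre, to keep the fingers clear of the jaws.
- fixture: Fixed green fixture, U-shaped from above, 60 mm across: two jaws 30 mm tall, gap 20 mm wide, open at the top and mouth, no floor (the block stands on the bench). Origin on the bench, mid-mouth; x points into the gap to the back stop, whose face is at x = 36 mm (outside at 52); y across. Over the first 8 mm the jaws are bevelled: the gap is about 32 mm wide at the mouth.

How it is judged:
By the outcome, as a careful person would: the job done as asked, in the order asked, and still so for the second after the job is handed in, with the robot touching nothing.
It also fails if it takes over 102 s, if anything falls off the work surface, if the arm or the gripper's body presses on something with over 40 N, if the wrist force passes 120 N, or if a joint passes its speed limit or range.

## Working session

There is one attempt and no reset: what is moved stays moved. The work goes in short steps, Python scripts to look and compute and a tool call to move; the robot and the scene stay as the last step left them, time stands still between calls to the robot, and variables do not carry over. Pictures are saved under pics/ and viewed, at most 16 in all, crops included, and the job is handed in when it is done.

Besides the shell and the picture viewer there is one more tool, called after ">>>" as name(argument=value, ...), one argument or row to a line, values as JSON. arm_command: Moves the arm, as the interface text tells. Its arguments: {"type":"object","properties":{"xyz":{"type":"array"},"rot":{"type":"array"},"grip":{"type":"number"},"squeeze":{"type":"number"}},"required":["xyz","rot"]}

```bash
mkdir -p pics
cat > h.py <<'E'
import numpy as np, cv2
from bench import r
from scipy.spatial.transform import Rotation as R
def snap(cam,name):
    im=r.camera(cam); cv2.imwrite(f'pics/{name}.png',cv2.cvtColor(im,cv2.COLOR_RGB2BGR)); return im
def w(cam,p):
    T=np.array(r.camera_model(cam)['T']); return T[:3,:3]@np.array(p)+T[:3,3]
def ray(cam,u,v,z):
    m=r.camera_model(cam);T=np.array(m['T'])
    d=T[:3,:3]@np.array([(u-m['cx'])/m['fx'],-(v-m['cy'])/m['fy'],-1]);o=T[:3,3]
    return o+d*(z-o[2])/d[2]
def proj(cam,p):
    m=r.camera_model(cam);T=np.array(m['T']);c=T[:3,:3].T@(np.array(p)-T[:3,3])
    return m['cx']+m['fx']*c[0]/-c[2], m['cy']-m['fy']*c[1]/-c[2]
E
python3 - <<'E'
from h import *
np.set_printoptions(precision=4,suppress=True)
for c in ('top','scene'):
    snap(c,c+'0'); m=r.camera_model(c); print(c,m)
    for n in ['tap_red_mid','tap_yellow_mid','tap_blue_mid','tap_plain_mid','cup_red','cup_yellow','cup_blue','spacer_mid','fixture']:
        print(n,[(w(c,d['at']),round(d['conf'],2)) for d in r.spot_point(n,c)[:2]])
s=r.read_state();print(s)
E
```

```text
top {'fx': 382.23031215427784, 'fy': 382.23031215427784, 'cx': 254.9361253941644, 'cy': 192.22214511272387, 'T': array([[-0.0245,  0.9973, -0.0689,  0.4981],
       [-0.9997, -0.0251, -0.0077, -0.0209],
       [-0.0094,  0.0687,  0.9976,  1.0396],
       [ 0.    ,  0.    ,  0.    ,  1.    ]])}
tap_red_mid [(array([0.6609, 0.059 , 0.0341]), 0.56)]
tap_yellow_mid [(array([ 0.6382, -0.2186,  0.0371]), 0.6)]
tap_blue_mid [(array([0.4672, 0.0058, 0.0326]), 0.54), (array([0.4608, 0.1407, 0.0006]), 0.41)]
tap_plain_mid [(array([ 0.4598, -0.1455,  0.0336]), 0.55)]
cup_red [(array([ 0.6516,  0.1997, -0.0042]), 0.57)]
cup_yellow [(array([ 0.6229, -0.0815, -0.001 ]), 0.96)]
cup_blue [(array([0.4606, 0.1434, 0.001 ]), 0.65)]
spacer_mid [(array([ 0.5391, -0.3526,  0.0173]), 0.61)]
fixture [(array([ 0.5098,  0.3426, -0.0047]), 0.69)]
scene {'fx': 375.4040601253177, 'fy': 375.4040601253177, 'cx': 255.3731945714214, 'cy': 192.80649209024378, 'T': array([[-0.7441, -0.5687,  0.3506,  0.8788],
       [ 0.6681, -0.6332,  0.3908,  0.3658],
       [-0.0002,  0.525 ,  0.8511,  0.8799],
       [ 0.    ,  0.
[... 389 characters left out ...]
]), 0.79)]
cup_blue [(array([0.4597, 0.1376, 0.0016]), 0.82)]
spacer_mid [(array([ 0.5391, -0.3489,  0.0176]), 0.88)]
fixture [(array([0.511 , 0.3424, 0.0001]), 0.8)]
{'time': 1.0, 'joint_positions': array([-1.1916,  0.3322, -0.0647,  1.4601,  0.0216,  1.3499, -0.0885]), 'joint_vel': array([-0.0004,  0.0003,  0.0001, -0.0006,  0.0012, -0.0005,  0.    ]), 'joint_torque': array([  0.0009, -62.3048,   0.0248, -39.0108,  -0.0612,   0.0317,
         0.    ]), 'ee_pos': array([0.2444, 0.5753, 0.1944]), 'eef_rot': array([ 0.1996,  0.9799,  0.0001, -0.    ]), 'ft_force': array([-0.1531, -0.4663,  0.011 ]), 'torque': array([-0.0488,  0.0016, -0.0494]), 'grip_force': 0.0, 'width': 0.08683645535316906}
```

View pics/top0.png

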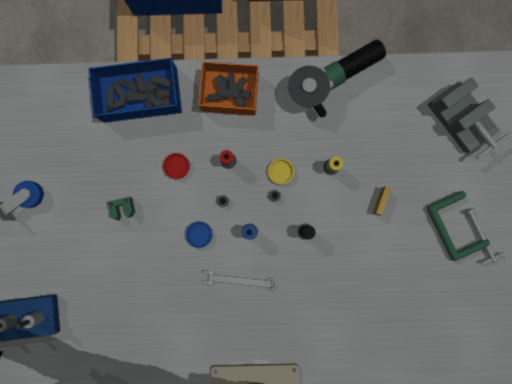

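View pics/scene0.png

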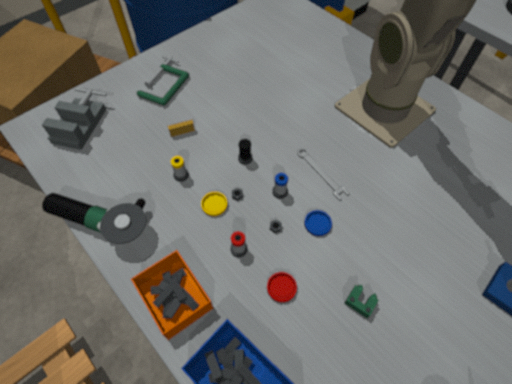

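The top view shows the taps at red (228,156), yellow (336,163), blue (249,231) and black (306,232). The cups are at (176,166), (281,172) and (199,235), the spacer at (382,201) and the fixture at (121,208). Next I'll refine these positions and look at the fixture and spacer close up.

```bash
cat > seg.py <<'E'
from h import *
def blob(im,cam,xyz,hue,rad,smin=110,vmin=40):
    hsv=cv2.cvtColor(im,cv2.COLOR_RGB2HSV).astype(int)
    dh=np.abs((hsv[...,0]-hue+90)%180-90)
    m=((dh<12)&(hsv[...,1]>smin)&(hsv[...,2]>vmin)).astype(np.uint8)
    u,v=proj(cam,xyz); k=np.zeros_like(m); cv2.circle(k,(int(round(u)),int(round(v))),rad,1,-1); m&=k
    n,l,s,c=cv2.connectedComponentsWithStats(m)
    if n<2: return None
    i=1+np.argmax(s[1:,4]); ct=max(cv2.findContours((l==i).astype(np.uint8),cv2.RETR_EXTERNAL,cv2.CHAIN_APPROX_NONE)[0],key=len)
    return ct,s[i,4],c[i]
E
python3 - <<'E'
from seg import *
np.set_printoptions(precision=4,suppress=True)
top=cv2.cvtColor(cv2.imread('pics/top0.png'),cv2.COLOR_BGR2RGB)
sc=cv2.cvtColor(cv2.imread('pics/scene0.png'),cv2.COLOR_BGR2RGB)
for im,c in((top,'top'),(sc,'scene')):
  for n,p,h in (('red',(.650,.2,.014),0),('yel',(.624,-.083,.014),26),('blu',(.460,.141,.014),111)):
    b=blob(im,c,p,h,28); e=cv2.fitEllipse(b[0]); print(c,'cup',n,b[1],e,ray(c,*e[0],.011))
  for n,p,h in (('red',(.660,.06,.065),0),('yel',(.635,-.222,.065),26),('blu',(.466,.003,.065),111)):
    b=blob(im,c,p,h,16); e=cv2.fitEllipse(b[0]); print(c,'tap',n,b[1],e,ray(c,*e[0],.066))
  b=blob(im,c,(.539,-.35,.036),20,26)
  q=cv2.boxPoints(cv2.minAreaRect(b[0])); print('sp',b[1],cv2.minAreaRect(b[0])); print(np.array([ray(c,*k,.036) for k in q]))
a=cv2.resize(top[180:235,95:150],None,fx=7,fy=7,interpolation=cv2.INTER_CUBIC)
b=cv2.resize(sc[275:330,335:390],None,fx=7,fy=7,interpolation=cv2.INTER_CUBIC)
cv2.imwrite('pics/fx.png',cv2.cvtColor(np.hstack([a,b]),cv2.COLOR_RGB2BGR))
E
```

```text
top cup red 539 ((175.6383514404297, 165.45632934570312), (24.918420791625977, 25.717472076416016), 94.46067810058594) [0.6475 0.2005 0.011 ]
top cup yel 533 ((280.3563537597656, 171.03179931640625), (24.844579696655273, 25.492565155029297), 82.04582214355469) [ 0.6249 -0.0832  0.011 ]
top cup blu 540 ((198.4739532470703, 234.25271606445312), (25.11811065673828, 25.586688995361328), 71.01697540283203) [0.4601 0.1411 0.011 ]
top tap red 139 ((226.24917602539062, 156.74082946777344), (12.916584014892578, 13.168265342712402), 66.14301300048828) [0.6587 0.0581 0.066 ]
top tap yel 144 ((335.3080749511719, 163.33387756347656), (12.892597198486328, 13.76587200164795), 49.3072624206543) [ 0.6344 -0.2211  0.066 ]
top tap blu 144 ((248.80271911621094, 231.5), (13.246437072753906, 13.407280921936035), 90.0) [0.466  0.0046 0.066 ]
sp 231 ((381.5802917480469, 200.0291748046875), (8.28726863861084, 28.193803787231445), 19.983104705810547)
[[ 0.5083 -0.3203  0.036 ]
 [ 0.5771 -0.3487  0.036 ]
 [ 0.5691 -0.3687  0.036 ]
 [ 0.5004 -0.3402  0.036 ]]
scene cup red 721 ((281.4794006347656, 286.777191162
[... 338 characters left out ...]
 115.8479995727539) [0.4613 0.1427 0.011 ]
scene tap red 169 ((237.56991577148438, 238.54440307617188), (13.588489532470703, 14.924363136291504), 175.0216064453125) [0.66   0.0587 0.066 ]
scene tap yel 140 ((176.90370178222656, 161.7564697265625), (12.473278045654297, 12.906126976013184), 118.21282958984375) [ 0.6348 -0.2215  0.066 ]
scene tap blu 131 ((280.90594482421875, 178.97665405273438), (12.260923385620117, 12.434639930725098), 166.54879760742188) [0.4657 0.0051 0.066 ]
sp 264 ((180.97061157226562, 127.88236999511719), (10.914102554321289, 24.73863410949707), 75.96376037597656)
[[ 0.5683 -0.3702  0.036 ]
 [ 0.501  -0.3417  0.036 ]
 [ 0.5202 -0.303   0.036 ]
 [ 0.5861 -0.3314  0.036 ]]
```

View pics/fx.png

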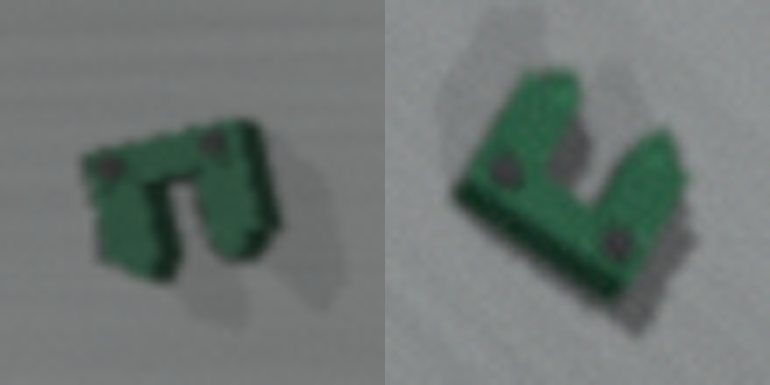

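Both cameras agree to within about 2 mm. In the crop, the fixture's mouth faces -x in the world and its axis is yawed about +13°. The first move goes above the blue tap. The current finger direction (67°) also suits the spacer.

>>> arm_command(
  xyz=[
    [0.011,-0.028,0],
    [0.026,-0.066,0],
    [0.041,-0.104,0],
    [0.055,-0.142,0],
    [0.07,-0.18,0],
    [0.085,-0.218,-0.01],
    [0.1,-0.256,-0.02],
    [0.114,-0.294,-0.03],
    [0.129,-0.332,-0.04],
    [0.144,-0.37,-0.05],
    [0.159,-0.408,-0.06],
    [0.173,-0.446,-0.07],
    [0.188,-0.484,-0.07],
    [0.202,-0.52,-0.07],
    [0.213,-0.549,-0.07],
    [0.2215,-0.5705,-0.07],
    [0.2215,-0.5705,-0.07],
    [0.2215,-0.5705,-0.07],
  ],
  rot=[
    [0,0,0],
    [0,0,0],
    [0,0,0],
    [0,0,0],
    [0,0,0],
    [0,0,0],
    [0,0,0],
    [0,0,0],
    [0,0,0],
    [0,0,0],
    [0,0,0],
    [0,0,0],
    [0,0,0],
    [0,0,0],
    [0,0,0],
    [0,0,0],
    [0,0,0],
    [0,0,0],
  ],
  grip=1,
  squeeze=25,
)

```text
time: 2.5
ee_pos: [0.4661, 0.0038, 0.1244]
eef_rot: [0.201, 0.98, 0.0, 0.0]
ft_force: [-0.9, 1.3, -0.7]
width: 0.0869
grip_force: 0.0
```

>>> arm_command(
  xyz=[
    [0,0.001,-0.03],
    [0,0.001,-0.06],
    [0,0.001,-0.08],
    [0,0.001,-0.088],
    [0,0.001,-0.088],
    [0,0.001,-0.088],
  ],
  rot=[
    [0,0,0],
    [0,0,0],
    [0,0,0],
    [0,0,0],
    [0,0,0],
    [0,0,0],
  ],
)

```text
time: 3.0
ee_pos: [0.4661, 0.0065, 0.037]
eef_rot: [0.199, 0.98, 0.0, 0.0]
ft_force: [0.3, 0.3, 0.2]
width: 0.0868
grip_force: 0.0
```

>>> arm_command(
  xyz=[
    [0,0,0],
    [0,0,0],
    [0,0,0],
    [0,0,0],
    [0,0,0],
    [0,0,0],
    [0,0,0],
    [0,0,0],
    [0,0,0],
    [0,0,0],
  ],
  rot=[
    [0,0,0],
    [0,0,0],
    [0,0,0],
    [0,0,0],
    [0,0,0],
    [0,0,0],
    [0,0,0],
    [0,0,0],
    [0,0,0],
    [0,0,0],
  ],
  grip=0,
  squeeze=25,
)

```text
time: 3.83
ee_pos: [0.4659, 0.0056, 0.0363]
eef_rot: [0.2, 0.98, -0.0, -0.0]
ft_force: [0.4, -0.2, 1.4]
width: 0.0326
grip_force: 25.0
```

>>> arm_command(
  xyz=[
    [0,0,0.008],
    [0,0,0.022],
    [0,0,0.036],
    [0,0.008,0.045],
    [-0.001,0.028,0.045],
    [-0.002,0.055,0.045],
    [-0.003,0.085,0.045],
    [-0.004,0.11,0.045],
    [-0.005,0.128,0.045],
    [-0.005,0.1365,0.045],
    [-0.005,0.1365,0.045],
    [-0.005,0.1365,0.045],
    [-0.005,0.1365,0.045],
    [-0.005,0.1365,0.033],
    [-0.005,0.1365,0.02],
    [-0.005,0.1365,0.012],
    [-0.005,0.1365,0.007],
    [-0.005,0.1365,0.005],
    [-0.005,0.1365,0.005],
    [-0.005,0.1365,0.005],
  ],
  rot=[
    [0,0,0],
    [0,0,0],
    [0,0,0],
    [0,0,0],
    [0,0,0],
    [0,0,0],
    [0,0,0],
    [0,0,0],
    [0,0,0],
    [0,0,0],
    [0,0,0],
    [0,0,0],
    [0,0,0],
    [0,0,0],
    [0,0,0],
    [0,0,0],
    [0,0,0],
    [0,0,0],
    [0,0,0],
    [0,0,0],
  ],
)

```text
time: 5.5
ee_pos: [0.4612, 0.1421, 0.0418]
eef_rot: [0.2, 0.98, 0.0, 0.0]
ft_force: [0.2, 0.1, -2.7]
width: 0.0325
grip_force: 25.0
```

>>> arm_command(
  xyz=[
    [0,0,-0.0005],
    [0,0,-0.001],
    [0,0,-0.0015],
    [0,0,-0.0015],
  ],
  rot=[
    [0,0,0],
    [0,0,0],
    [0,0,0],
    [0,0,0],
  ],
)

```text
time: 5.83
ee_pos: [0.4613, 0.1423, 0.0403]
eef_rot: [0.2, 0.98, 0.0, 0.0]
ft_force: [-0.8, -1.3, 1.1]
width: 0.0322
grip_force: 25.0
```

Run:
```python
from h import *
a=snap('top','t1');b=snap('scene','s1')
f=lambda im,u,v:cv2.resize(im[v-40:v+40,u-40:u+40],None,fx=4.8,fy=4.8,interpolation=cv2.INTER_CUBIC)
cv2.imwrite('pics/c1.png',cv2.cvtColor(np.hstack([f(a,199,232),f(b,318,205)]),cv2.COLOR_RGB2BGR))
```

```text
(no output)
```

View pics/c1.png

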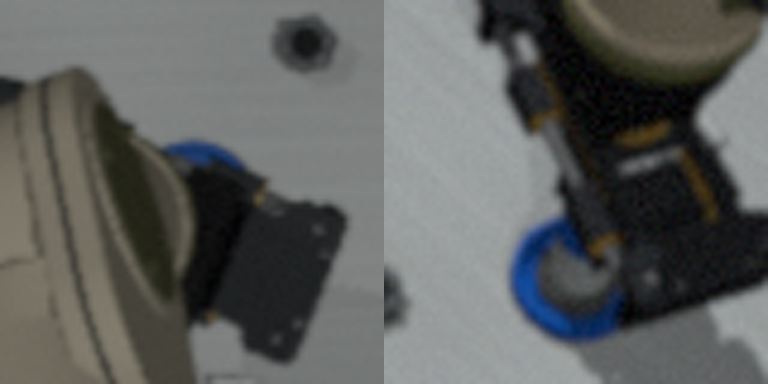

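The tap's flange sits inside the blue cup and is in contact, so I'll release, rise and go above the red tap.

>>> arm_command(
  xyz=[
    [0,0,0],
    [0,0,0],
    [0,0,0],
    [0,0,0],
    [0,0,0],
    [0,0,0],
    [0,0,0.01],
    [0,0,0.03],
    [0,0,0.06],
    [0,0,0.084],
    [0.02,-0.008,0.084],
    [0.055,-0.023,0.084],
    [0.09,-0.038,0.084],
    [0.125,-0.053,0.084],
    [0.155,-0.066,0.084],
    [0.18,-0.076,0.084],
    [0.193,-0.082,0.084],
    [0.198,-0.084,0.084],
    [0.198,-0.084,0.084],
    [0.198,-0.084,0.084],
  ],
  rot=[
    [0,0,0],
    [0,0,0],
    [0,0,0],
    [0,0,0],
    [0,0,0],
    [0,0,0],
    [0,0,0],
    [0,0,0],
    [0,0,0],
    [0,0,0],
    [0,0,0],
    [0,0,0],
    [0,0,0],
    [0,0,0],
    [0,0,0],
    [0,0,0],
    [0,0,0],
    [0,0,0],
    [0,0,0],
    [0,0,0],
  ],
  grip=1,
)

```text
time: 7.6
ee_pos: [0.6583, 0.0588, 0.1241]
eef_rot: [0.199, 0.98, 0.0, -0.0]
ft_force: [0.3, 0.5, -0.2]
width: 0.0869
grip_force: 0.0
```

>>> arm_command(
  xyz=[
    [0,0,-0.03],
    [0,0,-0.06],
    [0,0,-0.08],
    [0,0,-0.087],
    [0,0,-0.087],
    [0,0,-0.087],
  ],
  rot=[
    [0,0,0],
    [0,0,0],
    [0,0,0],
    [0,0,0],
    [0,0,0],
    [0,0,0],
  ],
)

```text
time: 8.1
ee_pos: [0.659, 0.0589, 0.0382]
eef_rot: [0.199, 0.98, 0.0, 0.0]
ft_force: [0.9, -0.2, 0.3]
width: 0.0868
grip_force: 0.0
```

>>> arm_command(
  xyz=[
    [0,0,0],
    [0,0,0],
    [0,0,0],
    [0,0,0],
    [0,0,0],
    [0,0,0],
    [0,0,0],
    [0,0,0],
    [0,0,0],
    [0,0,0],
  ],
  rot=[
    [0,0,0],
    [0,0,0],
    [0,0,0],
    [0,0,0],
    [0,0,0],
    [0,0,0],
    [0,0,0],
    [0,0,0],
    [0,0,0],
    [0,0,0],
  ],
  grip=0,
)

```text
time: 8.93
ee_pos: [0.6589, 0.0584, 0.0369]
eef_rot: [0.2, 0.98, 0.0, 0.0]
ft_force: [-0.1, 0.2, 0.4]
width: 0.0327
grip_force: 25.0
```

>>> arm_command(
  xyz=[
    [0,0,0.008],
    [0,0,0.022],
    [0,0,0.036],
    [0,0.008,0.045],
    [-0.002,0.028,0.045],
    [-0.004,0.055,0.045],
    [-0.006,0.085,0.045],
    [-0.008,0.113,0.045],
    [-0.01,0.132,0.045],
    [-0.0105,0.1425,0.045],
    [-0.0105,0.1425,0.045],
    [-0.0105,0.1425,0.045],
    [-0.0105,0.1425,0.033],
    [-0.0105,0.1425,0.02],
    [-0.0105,0.1425,0.012],
    [-0.0105,0.1425,0.008],
    [-0.0105,0.1425,0.006],
    [-0.0105,0.1425,0.0045],
    [-0.0105,0.1425,0.0035],
    [-0.0105,0.1425,0.0035],
  ],
  rot=[
    [0,0,0],
    [0,0,0],
    [0,0,0],
    [0,0,0],
    [0,0,0],
    [0,0,0],
    [0,0,0],
    [0,0,0],
    [0,0,0],
    [0,0,0],
    [0,0,0],
    [0,0,0],
    [0,0,0],
    [0,0,0],
    [0,0,0],
    [0,0,0],
    [0,0,0],
    [0,0,0],
    [0,0,0],
    [0,0,0],
  ],
)

```text
time: 10.6
ee_pos: [0.6488, 0.2006, 0.0408]
eef_rot: [0.2, 0.98, 0.0, 0.0]
ft_force: [-0.7, 0.4, -2.7]
width: 0.0328
grip_force: 25.0
```

Run:
```python
from h import *
a=snap('top','t2');b=snap('scene','s2')
f=lambda im,u,v:cv2.resize(im[v-40:v+40,u-40:u+40],None,fx=4.8,fy=4.8,interpolation=cv2.INTER_CUBIC)
cv2.imwrite('pics/c2.png',cv2.cvtColor(np.hstack([f(b,318,205),f(b,281,275)]),cv2.COLOR_RGB2BGR))
print(r.read_state()['ft_force'])
```

```text
[-0.60790841 -0.38955452 -1.52238629]
```

View pics/c2.png

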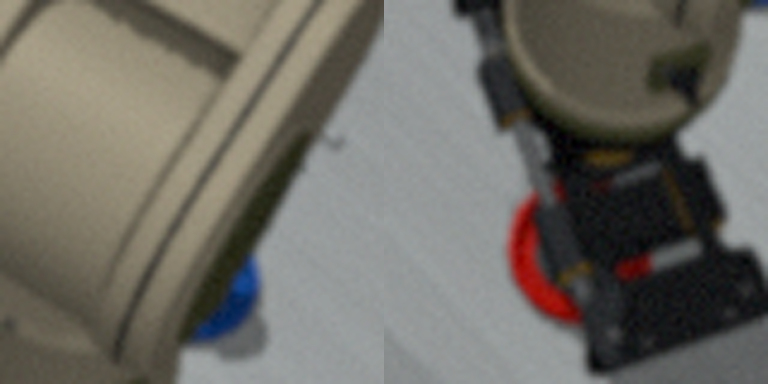

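The red tap is over its cup (the arm hides the blue one). I'll lower the last millimetre, release and go above the yellow tap.

>>> arm_command(
  xyz=[
    [0,0,-0.0005],
    [0,0,-0.001],
    [0,0,-0.0013],
    [0,0,-0.0013],
  ],
  rot=[
    [0,0,0],
    [0,0,0],
    [0,0,0],
    [0,0,0],
  ],
)

```text
time: 11.03
ee_pos: [0.6491, 0.2009, 0.0407]
eef_rot: [0.2, 0.98, 0.001, 0.001]
ft_force: [-2.8, -2.3, 8.4]
width: 0.0327
grip_force: 25.0
```

>>> arm_command(
  xyz=[
    [0,0,0],
    [0,0,0],
    [0,0,0],
    [0,0,0],
    [0,0,0],
    [0,0,0],
    [0,0,0.01],
    [0,0,0.03],
    [0,0,0.06],
    [0,0,0.084],
    [0,0,0.084],
  ],
  rot=[
    [0,0,0],
    [0,0,0],
    [0,0,0],
    [0,0,0],
    [0,0,0],
    [0,0,0],
    [0,0,0],
    [0,0,0],
    [0,0,0],
    [0,0,0],
    [0,0,0],
  ],
  grip=1,
)

```text
time: 11.95
ee_pos: [0.6513, 0.2013, 0.1298]
eef_rot: [0.2, 0.98, 0.002, 0.004]
ft_force: [1.2, -0.2, 0.7]
width: 0.0863
grip_force: 0.0
```

>>> arm_command(
  xyz=[
    [0,-0.015,0],
    [-0.002,-0.045,0],
    [-0.003,-0.08,0],
    [-0.004,-0.115,0],
    [-0.005,-0.15,0],
    [-0.006,-0.185,0],
    [-0.007,-0.22,0],
    [-0.008,-0.255,0],
    [-0.01,-0.29,0],
    [-0.011,-0.325,0],
    [-0.012,-0.36,0],
    [-0.013,-0.39,0],
    [-0.014,-0.41,0],
    [-0.014,-0.422,0],
    [-0.014,-0.422,0],
    [-0.014,-0.422,0],
    [-0.014,-0.422,0],
  ],
  rot=[
    [0,0,0],
    [0,0,0],
    [0,0,0],
    [0,0,0],
    [0,0,0],
    [0,0,0],
    [0,0,0],
    [0,0,0],
    [0,0,0],
    [0,0,0],
    [0,0,0],
    [0,0,0],
    [0,0,0],
    [0,0,0],
    [0,0,0],
    [0,0,0],
    [0,0,0],
  ],
)

```text
time: 13.37
ee_pos: [0.6348, -0.2191, 0.1227]
eef_rot: [0.199, 0.98, 0.001, -0.0]
ft_force: [-0.5, 0.6, 0.1]
width: 0.0872
grip_force: 0.0
```

Run:
```python
from h import *
a=snap('top','t3');b=snap('scene','s3')
cv2.imwrite('pics/c3.png',cv2.cvtColor(cv2.resize(b[110:340,120:410],None,fx=2.6,fy=2.6,interpolation=cv2.INTER_CUBIC),cv2.COLOR_RGB2BGR))
```

```text
(no output)
```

View pics/c3.png

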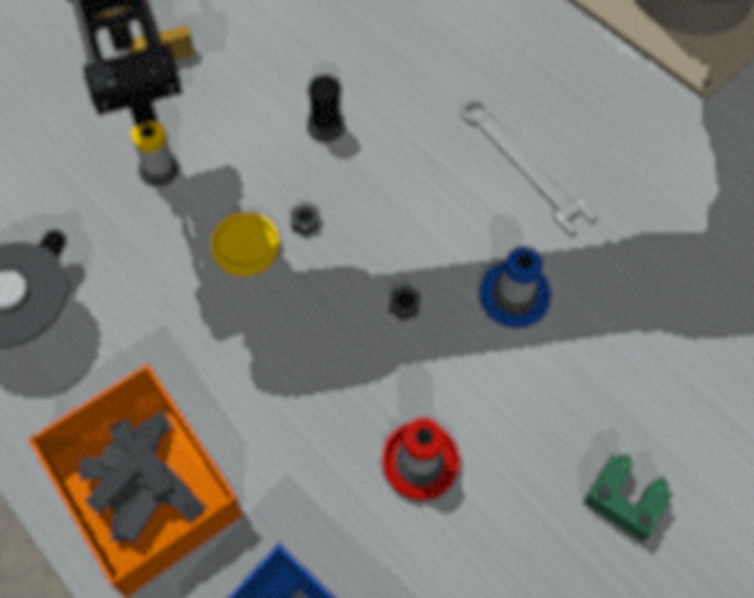

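Blue and red stand upright in their cups. The fingers are above the yellow tap, so I'll grasp it.

>>> arm_command(
  xyz=[
    [0,0,-0.03],
    [0,0,-0.06],
    [0,0,-0.08],
    [0,0,-0.086],
    [0,0,-0.086],
    [0,0,-0.086],
  ],
  rot=[
    [0,0,0],
    [0,0,0],
    [0,0,0],
    [0,0,0],
    [0,0,0],
    [0,0,0],
  ],
)

```text
time: 13.97
ee_pos: [0.6351, -0.2208, 0.0382]
eef_rot: [0.199, 0.98, 0.0, 0.0]
ft_force: [-0.2, -0.6, 0.4]
width: 0.0868
grip_force: 0.0
```

>>> arm_command(
  xyz=[
    [0,0,0],
    [0,0,0],
    [0,0,0],
    [0,0,0],
    [0,0,0],
    [0,0,0],
    [0,0,0],
    [0,0,0],
    [0,0,0],
    [0,0,0],
  ],
  rot=[
    [0,0,0],
    [0,0,0],
    [0,0,0],
    [0,0,0],
    [0,0,0],
    [0,0,0],
    [0,0,0],
    [0,0,0],
    [0,0,0],
    [0,0,0],
  ],
  grip=0,
)

```text
time: 14.8
ee_pos: [0.6343, -0.2214, 0.037]
eef_rot: [0.2, 0.98, -0.0, -0.0]
ft_force: [0.6, -0.7, 0.2]
width: 0.0323
grip_force: 25.0
```

>>> arm_command(
  xyz=[
    [0,0,0.008],
    [0,0,0.022],
    [0,0,0.036],
    [0,0.008,0.045],
    [-0.002,0.028,0.045],
    [-0.004,0.055,0.045],
    [-0.006,0.085,0.045],
    [-0.008,0.11,0.045],
    [-0.009,0.13,0.045],
    [-0.009,0.1385,0.045],
    [-0.009,0.1385,0.045],
    [-0.009,0.1385,0.045],
    [-0.009,0.1385,0.033],
    [-0.009,0.1385,0.02],
    [-0.009,0.1385,0.012],
    [-0.009,0.1385,0.008],
    [-0.009,0.1385,0.006],
    [-0.009,0.1385,0.0045],
    [-0.009,0.1385,0.0035],
    [-0.009,0.1385,0.003],
  ],
  rot=[
    [0,0,0],
    [0,0,0],
    [0,0,0],
    [0,0,0],
    [0,0,0],
    [0,0,0],
    [0,0,0],
    [0,0,0],
    [0,0,0],
    [0,0,0],
    [0,0,0],
    [0,0,0],
    [0,0,0],
    [0,0,0],
    [0,0,0],
    [0,0,0],
    [0,0,0],
    [0,0,0],
    [0,0,0],
    [0,0,0],
  ],
)

```text
time: 16.47
ee_pos: [0.6259, -0.0834, 0.0411]
eef_rot: [0.2, 0.98, -0.0, 0.001]
ft_force: [-3.9, -1.3, 7.2]
width: 0.0327
grip_force: 25.0
```

>>> arm_command(
  xyz=[
    [0,0,0],
    [0,0,0],
    [0,0,0],
  ],
  rot=[
    [0,0,0],
    [0,0,0],
    [0,0,0],
  ],
)

```text
time: 16.72
ee_pos: [0.6258, -0.0833, 0.041]
eef_rot: [0.2, 0.98, -0.0, 0.001]
ft_force: [-3.2, -2.2, 6.7]
width: 0.0323
grip_force: 25.0
```

>>> arm_command(
  xyz=[
    [0,0,0],
    [0,0,0],
    [0,0,0],
    [0,0,0],
    [0,0,0],
    [0,0,0],
    [0,0,0.01],
    [0,0,0.03],
    [0,0,0.06],
    [0,0,0.084],
    [0,0,0.084],
  ],
  rot=[
    [0,0,0],
    [0,0,0],
    [0,0,0],
    [0,0,0],
    [0,0,0],
    [0,0,0],
    [0,0,0],
    [0,0,0],
    [0,0,0],
    [0,0,0],
    [0,0,0],
  ],
  grip=1,
)

```text
time: 17.63
ee_pos: [0.6282, -0.0834, 0.1303]
eef_rot: [0.2, 0.98, 0.001, 0.004]
ft_force: [-0.2, 0.3, 0.0]
width: 0.0862
grip_force: 0.0
```

```bash
cat > fit.py <<'E'
from seg import *
from scipy.optimize import minimize
ims={c:cv2.cvtColor(cv2.imread(f'pics/{c}0.png'),cv2.COLOR_BGR2RGB) for c in('top','scene')}
U=np.array([[0,16],[8,10],[36,10],[36,-10],[8,-10],[0,-16],[0,-30],[52,-30],[52,30],[0,30]])/1e3
# ends of jaws may be chamfered; same outline otherwise
B=np.array([[-38,-8],[38,-8],[38,8],[-38,8]])/1e3
S=8
def mask(cam,P,h,x,y,a,off):
    c,s=np.cos(a),np.sin(a);Q=P@np.array([[c,s],[-s,c]])+[x,y]
    f=lambda z:np.array([proj(cam,(*q,z)) for q in Q])
    lo,hi=f(0),f(h);m=np.zeros((90*S,90*S),np.uint8)
    T=lambda p:np.round((p-off+.5)*S).astype(np.int32)
    for i in range(len(P)):
        j=(i+1)%len(P);cv2.fillPoly(m,[T(np.array([lo[i],lo[j],hi[j],hi[i]]))],255)
    cv2.fillPoly(m,[T(hi)],255)
    return cv2.resize(m,(90,90),interpolation=cv2.INTER_AREA)/255.
def fit(P,h,hue,g,cams=('top','scene'),smin=90,vmin=20):
    obs={}
    for c in cams:
        u,v=proj(c,(g[0],g[1],.01));off=np.array([int(u)-45,int(v)-45])
        b=blob(ims[c],c,(g[0],g[1],.01),hue,32,smin,vmin)
        k=np.zeros(ims[c].shape[:2],np.uint8);cv2.drawContours(k,[b[0]],-1,255,-1)
        k=cv2.copyMakeBorder(k,90,90,90,90,cv2.BORDER_CONSTANT)
        obs[c]=(k[off[1]+90:off[1]+180,off[0]+90:off[0]+180]/255.,off)
    for cs in [(c,) for c in cams]+[cams]:
        cost=lambda p:sum(np.abs(mask(c,P,h,p[0]/1e3,p[1]/1e3,p[2]/50,obs[c][1])-obs[c][0]).sum() for c in cs)
        p0=np.array([g[0]*1e3,g[1]*1e3,g[2]*50])
        q=minimize(cost,p0,method='Nelder-Mead',options=dict(initial_simplex=[p0,p0+[5,0,0],p0+[0,5,0],p0+[0,0,5]],xatol=.05,fatol=.1))
        print(cs,np.round(q.x[:2],1),round(np.degrees(q.x[2]/50),1),round(q.fun,1),[int(obs[c][0].sum()) for c in cs])
E
python3 - <<'E'
from fit import *
hsv=cv2.cvtColor(ims['top'],cv2.COLOR_RGB2HSV);print(hsv[195,115],hsv[205,112],hsv[205,128], hsv[200,381])
print('spacer');fit(B,.036,20,(.540,-.347,-.39))
print('fixture');fit(U,.03,75,(.510,.3425,.235),smin=70)
E
```

```text
[ 90   4 118] [73 95 67] [ 75 110  81] [ 21 143 128]
spacer
('top',) [ 538.9 -350.2] -22.7 48.5 [247]
('scene',) [ 537.4 -352.3] -22.7 39.6 [278]
('top', 'scene') [ 538.1 -350.6] -21.7 95.9 [247, 278]
fixtureTraceback (most recent call last):
  File "<stdin>", line 4, in <module>
  File "fit.py", line 28, in fit
    q=minimize(cost,p0,method='Nelder-Mead',options=dict(initial_simplex=[p0,p0+[5,0,0],p0+[0,5,0],p0+[0,0,5]],xatol=.05,fatol=.1))
    res = _minimize_neldermead(fun, x0, args, callback, bounds=bounds,
                               **options)
    fxr = func(xr)
    fx = function(np.copy(x), *(wrapper_args + args))
  File "fit.py", line 26, in <lambda>
    cost=lambda p:sum(np.abs(mask(c,P,h,p[0]/1e3,p[1]/1e3,p[2]/50,obs[c][1])-obs[c][0]).sum() for c in cs)
                  ~~~^^^^^^^^^^^^^^^^^^^^^^^^^^^^^^^^^^^^^^^^^^^^^^^^^^^^^^^^^^^^^^^^^^^^^^^^^^^^^^^^^^^^^
  File "fit.py", line 26, in <genexpr>
    cost=lambda p:sum(np.abs(mask(c,P,h,p[0]/1e3,p[1]/1e3,p[2]/50,obs[c][1])-obs[c][0]).sum() for c in cs)
                             ~~~~^^^^^^^^^^^^^^^^^^^^^^^^^^^^^^^^^^^^^^^^^^^
  File "fit.py", line 11, in mask
    lo,hi=f(0),f(h);m=np.zeros((90*S,90*S),np.uint8)
          ~^^^
  File "fit.py", line 10, in <lambda>
    f=lambda z:np.array([proj(cam,(*q,z)) for q in Q])
                         ~~~~^^^^^^^^^^^^
  File "h.py", line 13, in proj
    m=r.camera_model(cam);T=np.array(m['T']);c=T[:3,:3].T@(np.array(p)-T[:3,3])
ValueError: time passes only in moves, steps and waits
```

```bash
sed -i 's/^def snap/import functools\ncm=functools.lru_cache(r.camera_model)\ndef snap/; s/m=r.camera_model(cam)/m=cm(cam)/; s/np.array(r.camera_model(cam)/np.array(cm(cam)/' h.py
python3 - <<'E'
from fit import *
print('spacer');fit(B,.036,20,(.540,-.347,-.39),smin=70)
print('fixture');fit(U,.03,75,(.510,.3425,.235),smin=60)
E
```

```text
spacer
('top',) [ 538.7 -350. ] -21.5 29.1 [271]
('scene',) [ 536.8 -351.6] -22.1 27.0 [296]
('top', 'scene') [ 538.5 -350.4] -22.6 67.6 [271, 296]
fixture
('top',) [508.6 342.7] 11.2 97.0 [382]
('scene',) [507.4 342.6] 10.5 90.8 [521]
('top', 'scene') [508.3 342.4] 11.4 191.8 [382, 521]
```

Run:
```python
from fit import *
import seg,fit as F
def gb(im,cam,xyz,hue,rad,smin,vmin):
    a=cv2.GaussianBlur(im,(3,3),0.6).astype(int)
    m=((a[...,1]-a[...,0]>smin)).astype(np.uint8)
    u,v=proj(cam,xyz);k=np.zeros_like(m);cv2.circle(k,(int(u),int(v)),32,1,-1);m&=k
    m=cv2.morphologyEx(m,cv2.MORPH_CLOSE,np.ones((2,2),np.uint8)) if 0 else m
    return max(cv2.findContours(m,cv2.RETR_EXTERNAL,cv2.CHAIN_APPROX_NONE)[0],key=cv2.contourArea),0
F.blob=gb
for t in (8,12): print(t);fit(U,.03,75,(.510,.3425,.235),smin=t)
out=[]
for c in ims:
    u,v=proj(c,(.53,.3425,.01));u,v=int(u)-30,int(v)-30
    im=cv2.resize(ims[c][v:v+60,u:u+60],None,fx=6,fy=6,interpolation=cv2.INTER_CUBIC)
    for (x,y,a),col in (((.5085,.3425,np.radians(11.3)),(255,0,0)),((.510,.3425,np.radians(13.5)),(255,255,0))):
        Q=U@np.array([[np.cos(a),np.sin(a)],[-np.sin(a),np.cos(a)]])+[x,y]
        cv2.polylines(im,[np.round((np.array([proj(c,(*q,.03)) for q in Q])-[u,v]+.5)*6).astype(np.int32)],True,col,1)
    out.append(im)
cv2.imwrite('pics/ov.png',cv2.cvtColor(np.hstack(out),cv2.COLOR_RGB2BGR))
```

```text
8
('top',) [509.3 343.3] 11.4 44.2 [465]
('scene',) [508.  341.1] 14.2 68.2 [640]
('top', 'scene') [508.7 342.6] 12.3 124.3 [465, 640]
12
('top',) [509.2 343.4] 11.5 61.1 [421]
('scene',) [507.4 341.8] 12.3 58.4 [594]
('top', 'scene') [507.9 341.9] 12.8 135.3 [421, 594]
```

View pics/ov.png

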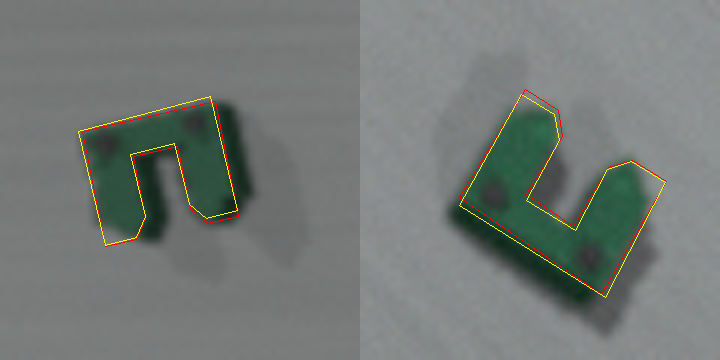

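The overlay shows that the jaw tips are bevelled on the outside too, so I'll refit with that shape. Meanwhile the arm moves above the spacer's near end.

```bash
cat > fx.py <<'E'
from fit import *
import fit as F
def gb(im,cam,xyz,hue,rad,smin,vmin):
    a=cv2.GaussianBlur(im,(3,3),0.6).astype(int)
    m=((a[...,1]-a[...,0]>smin)).astype(np.uint8)
    u,v=proj(cam,xyz);k=np.zeros_like(m);cv2.circle(k,(int(u),int(v)),32,1,-1);m&=k
    return max(cv2.findContours(m,cv2.RETR_EXTERNAL,cv2.CHAIN_APPROX_NONE)[0],key=cv2.contourArea),0
F.blob=gb
U2=np.array([[0,16],[8,10],[36,10],[36,-10],[8,-10],[0,-16],[0,-24],[8,-30],[52,-30],[52,30],[8,30],[0,24]])/1e3
E
python3 - <<'E'
from fx import *
for t in (8,12): print(t);fit(U2,.03,75,(.510,.3425,.235),smin=t)
E
```

```text
8
('top',) [509.4 343.4] 11.1 35.0 [465]
('scene',) [508.1 341.3] 13.7 59.8 [640]
('top', 'scene') [508.7 342.5] 12.3 109.6 [465, 640]
12
('top',) [509.2 343.6] 11.4 51.9 [421]
('scene',) [507.4 341.6] 12.8 49.8 [594]
('top', 'scene') [508.3 342.2] 12.6 116.6 [421, 594]
```

>>> arm_command(
  xyz=[
    [-0.008,-0.018,0],
    [-0.02,-0.048,0],
    [-0.034,-0.08,0],
    [-0.048,-0.114,0],
    [-0.062,-0.148,0],
    [-0.076,-0.181,0],
    [-0.09,-0.213,0],
    [-0.101,-0.238,0],
    [-0.107,-0.253,0],
    [-0.109,-0.258,0],
    [-0.109,-0.258,0],
    [-0.109,-0.258,0],
    [-0.109,-0.258,0],
    [-0.109,-0.258,0],
  ],
  rot=[
    [0,0,0],
    [0,0,0],
    [0,0,0],
    [0,0,0],
    [0,0,0],
    [0,0,0],
    [0,0,0],
    [0,0,0],
    [0,0,0],
    [0,0,0],
    [0,0,0],
    [0,0,0],
    [0,0,0],
    [0,0,0],
  ],
)

```text
time: 18.8
ee_pos: [0.5175, -0.339, 0.124]
eef_rot: [0.198, 0.98, 0.0, 0.0]
ft_force: [0.7, 0.8, 0.3]
width: 0.0873
grip_force: 0.0
```

Run:
```python
from h import *
b=snap('scene','s4')
cv2.imwrite('pics/c4.png',cv2.cvtColor(cv2.resize(b[90:320,120:410],None,fx=2.6,fy=2.6,interpolation=cv2.INTER_CUBIC),cv2.COLOR_RGB2BGR))
```

```text
(no output)
```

View pics/c4.png

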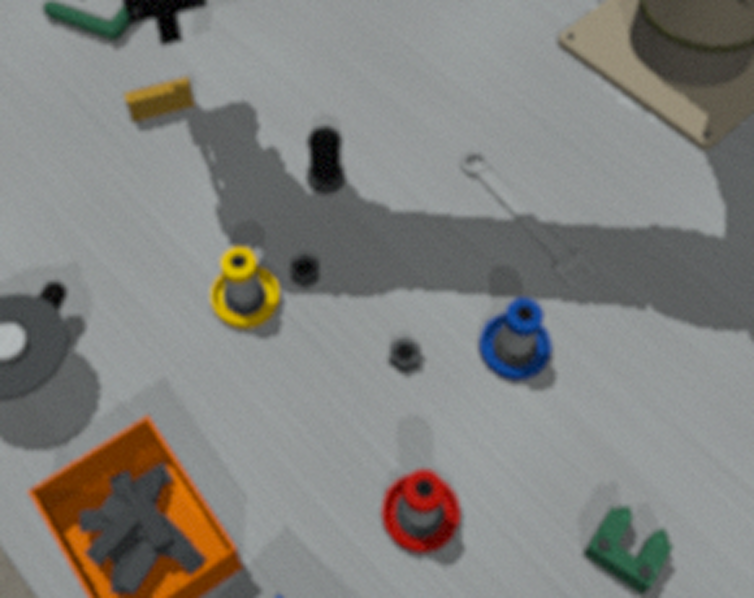

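All three ringed taps stand in their cups, and the plain one hasn't been touched. Next is the spacer.

>>> arm_command(
  xyz=[
    [0,0,-0.03],
    [0,0,-0.06],
    [0,0,-0.085],
    [0,0,-0.1],
    [0,0,-0.107],
    [0,0,-0.11],
    [0,0,-0.111],
    [0,0,-0.111],
    [0,0,-0.111],
  ],
  rot=[
    [0,0,0],
    [0,0,0],
    [0,0,0],
    [0,0,0],
    [0,0,0],
    [0,0,0],
    [0,0,0],
    [0,0,0],
    [0,0,0],
  ],
)

```text
time: 19.6
ee_pos: [0.5172, -0.3411, 0.0143]
eef_rot: [0.199, 0.98, -0.0, 0.001]
ft_force: [0.2, -0.1, 0.4]
width: 0.0871
grip_force: 0.0
```

>>> arm_command(
  xyz=[
    [0,0,0],
    [0,0,0],
    [0,0,0],
    [0,0,0],
    [0,0,0],
    [0,0,0],
    [0,0,0],
    [0,0,0],
    [0,0,0],
    [0,0,0],
    [0,0,0],
    [0,0,0],
    [0,0,0],
  ],
  rot=[
    [0,0,0],
    [0,0,0],
    [0,0,0],
    [0,0,0],
    [0,0,0],
    [0,0,0],
    [0,0,0],
    [0,0,0],
    [0,0,0],
    [0,0,0],
    [0,0,0],
    [0,0,0],
    [0,0,0],
  ],
  grip=0,
  squeeze=40,
)

```text
time: 20.68
ee_pos: [0.5164, -0.3407, 0.0131]
eef_rot: [0.2, 0.98, 0.0, 0.0]
ft_force: [0.6, -0.2, -0.0]
width: 0.0081
grip_force: 0.0
```

The fingers closed on nothing, so I'll look.

Run:
```python
from h import *
a=snap('top','t5');b=snap('scene','s5')
s=r.read_state();print(s['width'],s['grip_force'])
f=lambda im,u,v:cv2.resize(im[v-35:v+35,u-35:u+35],None,fx=5.4,fy=5.4,interpolation=cv2.INTER_CUBIC)
u,v=map(int,proj('top',(.539,-.35,.03)));p,q=map(int,proj('scene',(.539,-.35,.03)));print(u,v,p,q)
cv2.imwrite('pics/c5.png',cv2.cvtColor(np.hstack([f(a,u,v),f(b,p,q)]),cv2.COLOR_RGB2BGR))
for c in('top','scene'): print([(w(c,d['at']),d['conf']) for d in r.spot_point('spacer_mid',c)[:2]])
```

```text
0.003469771918170597 0.0
382 199 180 125
[(array([ 0.53793321, -0.35069266,  0.01568507]), 0.48)]
[(array([ 0.53873753, -0.35212407,  0.01316849]), 0.6)]
```

View pics/c5.png

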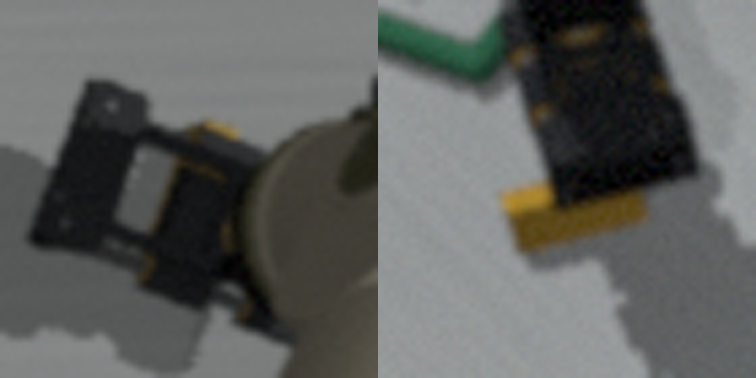

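The block hasn't visibly moved, yet no finger shows in front of its face. I'll rise, back off and look again.

>>> arm_command(
  xyz=[
    [0,0,0.01],
    [0,0,0.03],
    [0,0,0.06],
    [0,0,0.09],
    [0,0,0.11],
    [-0.01,0.03,0.11],
    [-0.02,0.065,0.11],
    [-0.03,0.1,0.11],
    [-0.03,0.1,0.11],
    [-0.03,0.1,0.11],
  ],
  rot=[
    [0,0,0],
    [0,0,0],
    [0,0,0],
    [0,0,0],
    [0,0,0],
    [0,0,0],
    [0,0,0],
    [0,0,0],
    [0,0,0],
    [0,0,0],
  ],
  grip=1,
)

```text
time: 21.72
ee_pos: [0.4867, -0.2387, 0.124]
eef_rot: [0.198, 0.98, 0.001, 0.001]
ft_force: [-0.5, -0.2, -0.4]
width: 0.0595
grip_force: 0.0
```

Run:
```python
from fit import *
import fit as F
np.set_printoptions(precision=4,suppress=True)
F.ims={'top':snap('top','t6'),'scene':snap('scene','s6')}
fit(B,.036,20,(.540,-.347,-.39),smin=70)
a,b=F.ims['top'],F.ims['scene']
f=lambda im,u,v:cv2.resize(im[v-50:v+30,u-40:u+40],None,fx=4.9,fy=4.9,interpolation=cv2.INTER_CUBIC)
u,v=map(int,proj('top',(.539,-.35,.03)));p,q=map(int,proj('scene',(.539,-.35,.03)))
s=r.read_state();print(s['ee_pos'],s['width'])
for c,k in(('top',(u,v)),('scene',(p,q))):print([(np.array(proj(c,x))-k+[40,50])*4.9 for x in (s['ee_pos'],(.538,-.35,.036))])
cv2.imwrite('pics/c6.png',cv2.cvtColor(np.hstack([f(a,u,v),f(b,p,q)]),cv2.COLOR_RGB2BGR))
for c in('top','scene'): print([(w(c,d['at']),d['conf']) for d in r.spot_point('spacer_mid',c)[:2]])
```

```text
('top',) [ 534.6 -357.1] -12.9 188.0 [419]
('scene',) [ 536.3 -351.1] -23.7 28.5 [294]
('top', 'scene') [ 535.2 -354.6] -14.9 260.8 [419, 294]
[ 0.4867 -0.2416  0.1239] 0.06797390231951494
[array([ 45.0526, 353.2804]), array([204.4298, 250.9787])]
[array([359.7165, 196.5523]), array([195.8551, 241.3236])]
[(array([ 0.5367, -0.3495,  0.0212]), 0.43), (array([0.6491, 0.2026, 0.0414]), 0.37)]
[(array([ 0.5375, -0.3497,  0.0169]), 0.51)]
```

View pics/c6.png

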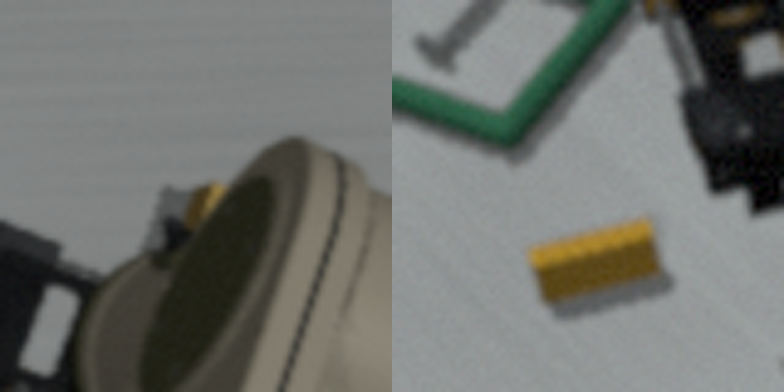

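Run:
```python
from h import *
d=np.array([.39,.92,0])
out=[]
def pic(n,cam,tcp,wd,blk=False,S=7):
    im=cv2.imread(f'pics/{n}.png');u,v=map(int,proj(cam,tcp));u=min(max(u,28),483);v=max(v,28)
    c=cv2.resize(im[v-28:v+28,u-28:u+28],None,fx=S,fy=S,interpolation=cv2.INTER_CUBIC)
    c=cv2.convertScaleAbs(c,alpha=1.5,beta=25)
    T=lambda p:tuple(int(round(k)) for k in (np.array(proj(cam,p))-[u-28,v-28]+.5)*S)
    for s,col in((1,(0,0,255)),(-1,(255,0,255))):
        p=np.array(tcp)+s*d*wd/2; cv2.line(c,T(p),T(p+[0,0,.07]),col,1); cv2.circle(c,T(p),4,col,1)
    if blk:
        a=np.radians(-22.5);e=np.array([np.cos(a),np.sin(a),0]);f=np.array([-e[1],e[0],0]);m=np.array([.538,-.3505,.036])
        cv2.polylines(c,[np.array([T(m+i*.038*e+j*.008*f) for i,j in((1,1),(1,-1),(-1,-1),(-1,1))])],True,(0,255,0),1)
    out.append(cv2.resize(c,(392,392))[:,:])
pic('s5','scene',(.5164,-.3407,.0131),.004,True)
pic('t5','top',(.5164,-.3407,.0131),.004,True)
cv2.imwrite('pics/c7.png',np.hstack(out))
```

```text
(no output)
```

View pics/c7.png

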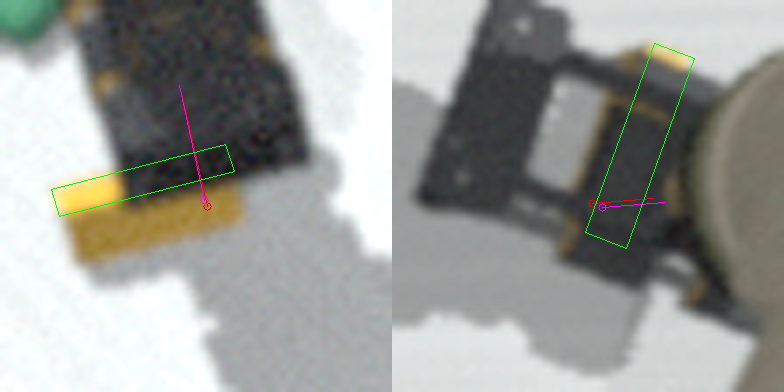

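Run:
```python
from h import *
d=np.array([.39,.92,0]);out=[]
def pic(n,tcp,wd,S=8,cam='scene'):
    im=cv2.imread(f'pics/{n}.png');u,v=map(int,proj(cam,np.array(tcp)+[0,0,.02]))
    c=cv2.resize(im[v-24:v+24,u-24:u+24],None,fx=S,fy=S,interpolation=cv2.INTER_CUBIC)
    c=cv2.convertScaleAbs(c,alpha=1.6,beta=30)
    T=lambda p:tuple(int(round(k)) for k in (np.array(proj(cam,p))-[u-24,v-24]+.5)*S)
    p=np.array(tcp)+d*(wd/2+.015)
    for k in range(5): cv2.circle(c,T(p+[0,0,.019*k]),3,(0,255,0),1)
    q=np.array(tcp)+d*(wd/2); cv2.circle(c,T(q),3,(255,255,0),1)
    out.append(c)
pic('s1',(.4613,.1423,.0403),.033); pic('s2',(.6488,.2006,.0408),.033)
cv2.imwrite('pics/c8.png',np.hstack(out))
```

```text
(no output)
```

View pics/c8.png

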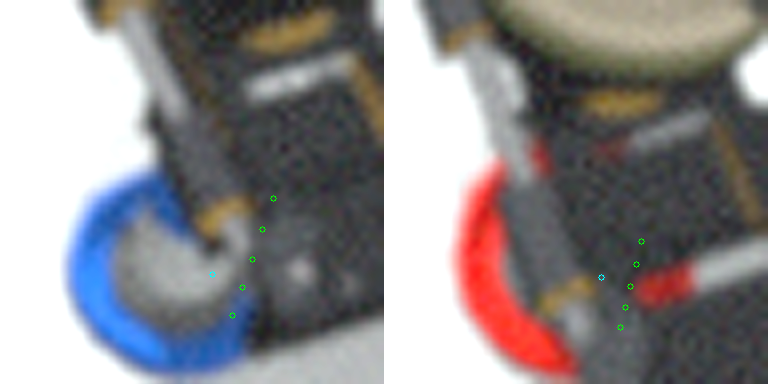

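The fingertips don't show at the height the pose readout predicts. They are really about 25 mm higher, so the taps were held by their tops and the fingers closed above the block. I'll go back over the block and feel downward in small steps.

>>> arm_command(
  xyz=[
    [0.005,-0.02,0],
    [0.014,-0.05,0],
    [0.023,-0.08,0],
    [0.03,-0.1,0],
    [0.03,-0.1,0],
    [0.03,-0.1,-0.02],
    [0.03,-0.1,-0.05],
    [0.03,-0.1,-0.08],
    [0.03,-0.1,-0.1],
    [0.03,-0.1,-0.11],
    [0.03,-0.1,-0.114],
    [0.03,-0.1,-0.116],
    [0.03,-0.1,-0.116],
  ],
  rot=[
    [0,0,0],
    [0,0,0],
    [0,0,0],
    [0,0,0],
    [0,0,0],
    [0,0,0],
    [0,0,0],
    [0,0,0],
    [0,0,0],
    [0,0,0],
    [0,0,0],
    [0,0,0],
    [0,0,0],
  ],
  grip=1,
)

```text
time: 23.0
ee_pos: [0.5169, -0.3414, 0.0079]
eef_rot: [0.2, 0.98, -0.0, 0.001]
ft_force: [0.8, -0.6, 0.2]
width: 0.0868
grip_force: 0.0
```

>>> arm_command(
  xyz=[
    [0,0,-0.001],
    [0,0,-0.002],
    [0,0,-0.003],
    [0,0,-0.003],
  ],
  rot=[
    [0,0,0],
    [0,0,0],
    [0,0,0],
    [0,0,0],
  ],
)

```text
time: 23.33
ee_pos: [0.5166, -0.3408, 0.0044]
eef_rot: [0.2, 0.98, 0.0, 0.0]
ft_force: [0.7, 0.6, -0.6]
width: 0.0872
grip_force: 0.0
```

>>> arm_command(
  xyz=[
    [0,0,-0.001],
    [0,0,-0.002],
    [0,0,-0.003],
    [0,0,-0.003],
  ],
  rot=[
    [0,0,0],
    [0,0,0],
    [0,0,0],
    [0,0,0],
  ],
)

```text
time: 23.67
ee_pos: [0.5163, -0.3407, 0.0008]
eef_rot: [0.2, 0.98, 0.0, -0.0]
ft_force: [-0.5, 0.2, 0.3]
width: 0.0869
grip_force: 0.0
```

>>> arm_command(
  xyz=[
    [0,0,-0.001],
    [0,0,-0.002],
    [0,0,-0.003],
    [0,0,-0.004],
    [0,0,-0.004],
  ],
  rot=[
    [0,0,0],
    [0,0,0],
    [0,0,0],
    [0,0,0],
    [0,0,0],
  ],
)

```text
time: 24.08
ee_pos: [0.5163, -0.3406, -0.0032]
eef_rot: [0.2, 0.98, 0.0, -0.0]
ft_force: [-0.6, 0.1, -0.6]
width: 0.0869
grip_force: 0.0
```

>>> arm_command(
  xyz=[
    [0,0,-0.001],
    [0,0,-0.002],
    [0,0,-0.003],
    [0,0,-0.003],
  ],
  rot=[
    [0,0,0],
    [0,0,0],
    [0,0,0],
    [0,0,0],
  ],
)

```text
time: 24.42
ee_pos: [0.5163, -0.3406, -0.0062]
eef_rot: [0.2, 0.98, 0.0, -0.0]
ft_force: [0.6, 1.2, 0.3]
width: 0.0867
grip_force: 0.0
```

>>> arm_command(
  xyz=[
    [0,0,-0.001],
    [0,0,-0.002],
    [0,0,-0.003],
    [0,0,-0.003],
  ],
  rot=[
    [0,0,0],
    [0,0,0],
    [0,0,0],
    [0,0,0],
  ],
)

```text
time: 24.75
ee_pos: [0.5163, -0.3407, -0.0092]
eef_rot: [0.2, 0.98, 0.0, -0.0]
ft_force: [-0.7, -0.4, -0.4]
width: 0.0871
grip_force: 0.0
```

>>> arm_command(
  xyz=[
    [0,0,-0.001],
    [0,0,-0.002],
    [0,0,-0.003],
    [0,0,-0.003],
  ],
  rot=[
    [0,0,0],
    [0,0,0],
    [0,0,0],
    [0,0,0],
  ],
)

```text
time: 25.08
ee_pos: [0.5163, -0.3406, -0.0122]
eef_rot: [0.2, 0.98, 0.0, -0.0]
ft_force: [-0.1, 0.3, 0.5]
width: 0.0873
grip_force: 0.0
```

>>> arm_command(
  xyz=[
    [0,0,-0.001],
    [0,0,-0.002],
    [0,0,-0.003],
    [0,0,-0.003],
  ],
  rot=[
    [0,0,0],
    [0,0,0],
    [0,0,0],
    [0,0,0],
  ],
)

```text
time: 25.42
ee_pos: [0.5163, -0.3407, -0.0152]
eef_rot: [0.2, 0.98, 0.0, -0.0]
ft_force: [0.3, 0.1, -0.6]
width: 0.087
grip_force: 0.0
```

>>> arm_command(
  xyz=[
    [0,0,-0.001],
    [0,0,-0.002],
    [0,0,-0.002],
  ],
  rot=[
    [0,0,0],
    [0,0,0],
    [0,0,0],
  ],
)

```text
time: 25.67
ee_pos: [0.5163, -0.3406, -0.0171]
eef_rot: [0.2, 0.98, 0.0, -0.0]
ft_force: [-0.1, 0.2, -0.5]
width: 0.0869
grip_force: 0.0
```

>>> arm_command(
  xyz=[
    [0,0,-0.001],
    [0,0,-0.002],
    [0,0,-0.002],
  ],
  rot=[
    [0,0,0],
    [0,0,0],
    [0,0,0],
  ],
)

```text
time: 25.92
ee_pos: [0.5163, -0.3407, -0.0192]
eef_rot: [0.2, 0.98, 0.0, -0.0]
ft_force: [-0.1, -0.4, -0.7]
width: 0.087
grip_force: 0.0
```

>>> arm_command(
  xyz=[
    [0,0,-0.001],
    [0,0,-0.002],
    [0,0,-0.002],
  ],
  rot=[
    [0,0,0],
    [0,0,0],
    [0,0,0],
  ],
)

```text
time: 26.17
ee_pos: [0.5163, -0.3407, -0.0211]
eef_rot: [0.2, 0.98, 0.0, -0.0]
ft_force: [-0.2, 0.5, -0.4]
width: 0.0868
grip_force: 0.0
```

Run:
```python
from h import *
b=snap('scene','s9')
s=r.read_state();print(s['ee_pos'],s['ft_force'])
d=np.array([.39,.92,0]);u,v=map(int,proj('scene',(.52,-.34,.0)))
c=cv2.resize(b[v-45:v+35,u-40:u+40],None,fx=7,fy=7,interpolation=cv2.INTER_CUBIC)
cv2.imwrite('pics/c9.png',cv2.cvtColor(cv2.convertScaleAbs(c,alpha=1.6,beta=30),cv2.COLOR_RGB2BGR))
for z in (0,.01,.02):
  for wd in (.0435,.0585): print(z,wd,[(np.array(proj('scene',np.array([.5163,-.3407,z])+k*d*wd))-[u-40,v-45]+.5)*7 for k in (1,-1)])
```

```text
[ 0.51633687 -0.34069913 -0.02107375] [-0.32093603 -0.53230408  0.79031167]
0 0.0435 [array([318.17895975, 387.05499251]), array([271.05689875, 243.7534147 ])]
0 0.0585 [array([326.66964507, 412.87577745]), array([263.28059576, 220.10511782])]
0.01 0.0435 [array([314.85875186, 371.99653161]), array([267.51548476, 228.20609722])]
0.01 0.0585 [array([323.39210491, 397.91393482]), array([259.70521662, 204.48483932])]
0.02 0.0435 [array([311.48778259, 356.70784774]), array([263.92194851, 212.42995548])]
0.02 0.0585 [array([320.06411846, 382.72180685]), array([256.07755183, 188.63613285])]
```

View pics/c9.png

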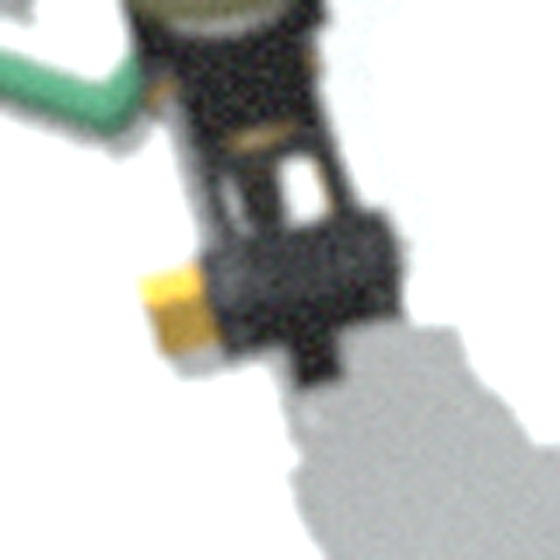

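Seen from the scene camera, the finger tip at (318,383) is now just above the bench beside the block. The readout is therefore about 25–30 mm low. I'll close here.

>>> arm_command(
  xyz=[
    [0,0,0],
    [0,0,0],
    [0,0,0],
    [0,0,0],
    [0,0,0],
    [0,0,0],
    [0,0,0],
    [0,0,0],
    [0,0,0],
    [0,0,0],
    [0,0,0],
    [0,0,0],
    [0,0,0],
    [0,0,0],
  ],
  rot=[
    [0,0,0],
    [0,0,0],
    [0,0,0],
    [0,0,0],
    [0,0,0],
    [0,0,0],
    [0,0,0],
    [0,0,0],
    [0,0,0],
    [0,0,0],
    [0,0,0],
    [0,0,0],
    [0,0,0],
    [0,0,0],
  ],
  grip=0,
  squeeze=45,
)

```text
time: 27.38
ee_pos: [0.5164, -0.3408, -0.0209]
eef_rot: [0.2, 0.98, 0.0, 0.0]
ft_force: [0.1, 0.7, -0.3]
width: 0.0157
grip_force: 45.0
```

Gripped at 16 mm. I'll lift high and carry it toward the fixture, turning +0.62 rad on the way.

>>> arm_command(
  xyz=[
    [0,0,0.01],
    [0,0,0.035],
    [0,0,0.065],
    [0,0,0.095],
    [0,0.01,0.115],
    [-0.002,0.03,0.115],
    [-0.006,0.06,0.115],
    [-0.01,0.093,0.115],
    [-0.015,0.126,0.115],
    [-0.02,0.159,0.115],
    [-0.025,0.192,0.115],
    [-0.03,0.225,0.115],
    [-0.035,0.258,0.115],
    [-0.04,0.291,0.115],
    [-0.044,0.324,0.115],
    [-0.048,0.357,0.115],
    [-0.052,0.39,0.115],
    [-0.056,0.423,0.115],
    [-0.06,0.45,0.115],
    [-0.063,0.47,0.115],
  ],
  rot=[
    [0,0,0],
    [0,0,0],
    [0,0,0],
    [0,0,0],
    [0,0,0],
    [0,0,0.02],
    [0,0,0.06],
    [0,0,0.1],
    [0,0,0.15],
    [0,0,0.2],
    [0,0,0.25],
    [0,0,0.3],
    [0,0,0.35],
    [0,0,0.4],
    [0,0,0.45],
    [0,0,0.5],
    [0,0,0.55],
    [0,0,0.59],
    [0,0,0.615],
    [0,0,0.623],
  ],
)

```text
time: 29.05
ee_pos: [0.4525, 0.1317, 0.0945]
eef_rot: [-0.112, 0.994, 0.0, -0.0]
ft_force: [1.9, -0.1, -2.8]
width: 0.0152
grip_force: 44.9
```

>>> arm_command(
  xyz=[
    [-0.002,0.02,0],
    [-0.006,0.05,0],
    [-0.01,0.085,0],
    [-0.015,0.12,0],
    [-0.019,0.15,0],
    [-0.022,0.175,0],
    [-0.024,0.19,0],
    [-0.024,0.195,0],
    [-0.024,0.195,0],
    [-0.024,0.195,0],
    [-0.024,0.195,-0.02],
    [-0.024,0.195,-0.045],
    [-0.024,0.195,-0.065],
    [-0.024,0.195,-0.075],
    [-0.024,0.195,-0.075],
    [-0.024,0.195,-0.075],
  ],
  rot=[
    [0,0,0],
    [0,0,0],
    [0,0,0],
    [0,0,0],
    [0,0,0],
    [0,0,0],
    [0,0,0],
    [0,0,0],
    [0,0,0],
    [0,0,0],
    [0,0,0],
    [0,0,0],
    [0,0,0],
    [0,0,0],
    [0,0,0],
    [0,0,0],
  ],
)

```text
time: 30.38
ee_pos: [0.4299, 0.3233, 0.0195]
eef_rot: [-0.11, 0.994, -0.0, -0.0]
ft_force: [-0.2, 0.7, -1.9]
width: 0.0159
grip_force: 44.9
```

Run:
```python
from h import *
a=snap('top','t10');b=snap('scene','s10')
s=r.read_state();print(s['ee_pos'],s['eef_rot'],s['width'],s['ft_force'])
f=lambda im,u,v:cv2.resize(im[v-33:v+33,u-33:u+33],None,fx=6,fy=6,interpolation=cv2.INTER_CUBIC)
(u,v),(p,q)=[map(int,proj(c,(.49,.335,.03))) for c in('top','scene')]
cv2.imwrite('pics/c10.png',cv2.cvtColor(cv2.convertScaleAbs(np.hstack([f(a,u,v),f(b,p,q)]),alpha=1.4,beta=20),cv2.COLOR_RGB2BGR))
```

```text
[0.43047582 0.32442892 0.02053649] [-1.10009768e-01  9.93929949e-01  5.85017734e-04  8.74992391e-04] 0.016039745324153573 [-0.44786704  0.23841904 -2.96395745]
```

View pics/c10.png

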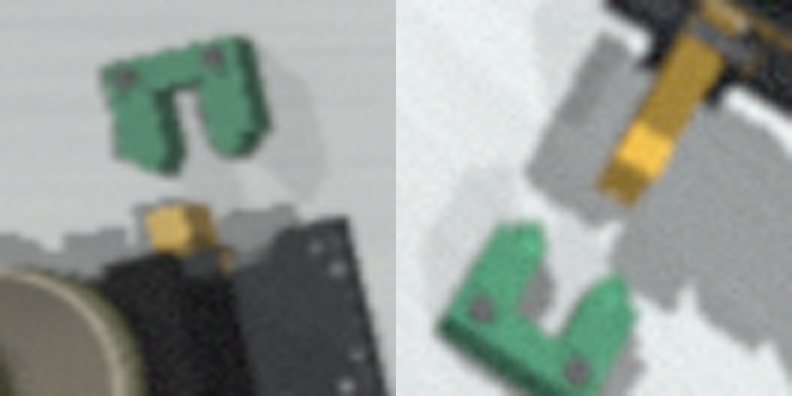

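Top view: the block's front end at crop (180,215) points at the gap, still 40 mm up. I'll fit its pose from the visible front part.

```bash
cat > blk.py <<'E'
from fit import *
def bmask(im):
    hsv=cv2.cvtColor(im,cv2.COLOR_RGB2HSV); return ((abs(hsv[...,0].astype(int)-20)<10)&(hsv[...,1]>75)).astype(float)
def render(cam,shape,x,y,a,z0,z1):
    c,s=np.cos(a),np.sin(a);Q=B@np.array([[c,s],[-s,c]])+[x,y]
    pts=np.array([proj(cam,(*q,z)) for q in Q for z in(z0,z1)])
    h=cv2.convexHull(np.round((pts+.5)*8).astype(np.int32));m=np.zeros((shape[0]*8,shape[1]*8),np.uint8)
    cv2.fillPoly(m,[h],255);return cv2.resize(m,shape[::-1],interpolation=cv2.INTER_AREA)/255.
def track(ims,rois,g,z0,free=3):
    ob={}
    for c,(u0,v0,u1,v1) in rois.items(): ob[c]=bmask(ims[c])[v0:v1,u0:u1]
    def cost(p,cs):
        t=0
        a=g[2]+(p[2]/50 if len(p)>2 else 0)
        for c in cs:
            u0,v0,u1,v1=rois[c]
            t+=np.abs(render(c,(384,512),p[0]/1e3,p[1]/1e3,a,z0,z0+.036)[v0:v1,u0:u1]-ob[c]).sum()
        return t
    for cs in [(c,) for c in rois]+[tuple(rois)]:
        p0=np.array([g[0]*1e3,g[1]*1e3,0])[:free]
        q=minimize(cost,p0,args=(cs,),method='Nelder-Mead',options=dict(initial_simplex=np.vstack([p0,p0+4*np.eye(free)]),xatol=.1,fatol=.1,maxiter=90))
        print(cs,np.round(q.x,1),'cost',round(q.fun,1),[int(ob[c].sum()) for c in cs])
E
python3 - <<'E'
from blk import *
I={c:cv2.cvtColor(cv2.imread(f'pics/{n}10.png'),cv2.COLOR_BGR2RGB) for c,n in(('top','t'),('scene','s'))}
(u,v),(p,q)=[map(int,proj(c,(.49,.335,.03))) for c in('top','scene')]
u-=33;v-=33;p-=33;q-=33
R={'top':(u+15,v+28,u+42,v+40),'scene':(p+25,q+14,p+53,q+40)}
a=np.radians(12.6);g=(.4305+.024*np.cos(a),.3244+.024*np.sin(a),a);print(np.array(g))
track(I,R,g,.040,2);track(I,R,g,.040,3)
E
```

```text
[0.453922   0.32963544 0.21991149]
('top',) [452.8 329.8] cost 7.2 [59]
('scene',) [450.5 329.3] cost 16.3 [184]
('top', 'scene') [451.7 329.4] cost 27.0 [59, 184]
('top',) [452.5 329.6   1. ] cost 7.2 [59]
('scene',) [450.4 329.4  -0.7] cost 16.2 [184]
('top', 'scene') [451.7 329.9  -0.8] cost 26.5 [59, 184]
```

The block is aligned with the fixture axis, with its centre 58 mm outside the mouth. I'll lower 40 mm to the bench and then feed in along the axis.

>>> arm_command(
  xyz=[
    [0,0,-0.01],
    [0,0,-0.022],
    [0,0,-0.031],
    [0,0,-0.036],
    [0,0,-0.038],
    [0,0,-0.039],
    [0,0,-0.039],
    [0,0,-0.039],
  ],
  rot=[
    [0,0,0],
    [0,0,0],
    [0,0,0],
    [0,0,0],
    [0,0,0],
    [0,0,0],
    [0,0,0],
    [0,0,0],
  ],
)

```text
time: 31.15
ee_pos: [0.4296, 0.3244, -0.0197]
eef_rot: [-0.11, 0.994, 0.0, 0.0]
ft_force: [0.2, -1.4, -3.6]
width: 0.0154
grip_force: 44.9
```

>>> arm_command(
  xyz=[
    [0.003,0.0007,0],
    [0.008,0.0018,0],
    [0.013,0.0029,0],
    [0.018,0.004,0],
    [0.022,0.0049,0],
    [0.025,0.0056,0],
    [0.0265,0.0059,0],
    [0.0265,0.0059,0],
  ],
  rot=[
    [0,0,0],
    [0,0,0],
    [0,0,0],
    [0,0,0],
    [0,0,0],
    [0,0,0],
    [0,0,0],
    [0,0,0],
  ],
)

```text
time: 31.82
ee_pos: [0.4563, 0.3301, -0.02]
eef_rot: [-0.11, 0.994, -0.0, 0.0]
ft_force: [-0.0, -0.7, -2.8]
width: 0.0159
grip_force: 44.9
```

>>> arm_command(
  xyz=[
    [0.003,0.0007,0],
    [0.006,0.0013,0],
    [0.0085,0.0019,0],
    [0.01,0.0022,0],
    [0.01,0.0022,0],
  ],
  rot=[
    [0,0,0],
    [0,0,0],
    [0,0,0],
    [0,0,0],
    [0,0,0],
  ],
)

```text
time: 32.23
ee_pos: [0.4663, 0.3324, -0.0199]
eef_rot: [-0.11, 0.994, 0.0, 0.0]
ft_force: [0.0, -1.1, -2.7]
width: 0.0156
grip_force: 44.9
```

>>> arm_command(
  xyz=[
    [0.003,0.0007,0],
    [0.006,0.0013,0],
    [0.0085,0.0019,0],
    [0.01,0.0022,0],
    [0.01,0.0022,0],
  ],
  rot=[
    [0,0,0],
    [0,0,0],
    [0,0,0],
    [0,0,0],
    [0,0,0],
  ],
)

```text
time: 32.65
ee_pos: [0.4763, 0.3345, -0.0199]
eef_rot: [-0.11, 0.994, 0.0, 0.0]
ft_force: [-0.0, 0.5, -3.4]
width: 0.0154
grip_force: 44.9
```

>>> arm_command(
  xyz=[
    [0,0,-0.0005],
    [0,0,-0.001],
    [0.002,0.0004,-0.001],
    [0.004,0.0009,-0.001],
    [0.005,0.0011,-0.001],
    [0.005,0.0011,-0.001],
  ],
  rot=[
    [0,0,0],
    [0,0,0],
    [0,0,0],
    [0,0,0],
    [0,0,0],
    [0,0,0],
  ],
)

```text
time: 33.15
ee_pos: [0.4813, 0.3357, -0.0209]
eef_rot: [-0.11, 0.994, 0.0, 0.0]
ft_force: [-0.7, 0.0, -2.8]
width: 0.0154
grip_force: 44.9
```

>>> arm_command(
  xyz=[
    [0.001,0.0002,0],
    [0.002,0.0004,0],
    [0.002,0.0004,0],
  ],
  rot=[
    [0,0,0],
    [0,0,0],
    [0,0,0],
  ],
)

```text
time: 33.4
ee_pos: [0.4831, 0.3361, -0.0209]
eef_rot: [-0.11, 0.994, 0.0, 0.0]
ft_force: [0.3, 0.1, -2.1]
width: 0.0161
grip_force: 44.9
```

>>> arm_command(
  xyz=[
    [0.0005,0.0001,0],
    [0.001,0.0002,0],
    [0.001,0.0002,0],
  ],
  rot=[
    [0,0,0],
    [0,0,0],
    [0,0,0],
  ],
)

```text
time: 33.65
ee_pos: [0.4838, 0.3363, -0.021]
eef_rot: [-0.11, 0.994, 0.0, -0.0]
ft_force: [-1.0, -0.1, -1.7]
width: 0.016
grip_force: 44.9
```

>>> arm_command(
  xyz=[
    [0.0005,0.0001,0],
    [0.001,0.0002,0],
    [0.001,0.0002,0],
  ],
  rot=[
    [0,0,0],
    [0,0,0],
    [0,0,0],
  ],
)

```text
time: 33.9
ee_pos: [0.4838, 0.3363, -0.0209]
eef_rot: [-0.111, 0.994, -0.0, -0.001]
ft_force: [-7.6, -2.8, 3.8]
width: 0.0159
grip_force: 44.9
```

>>> arm_command(
  xyz=[
    [0.0005,0.0001,0],
    [0.001,0.0002,0],
    [0.001,0.0002,0],
  ],
  rot=[
    [0,0,0],
    [0,0,0],
    [0,0,0],
  ],
)

```text
time: 34.15
ee_pos: [0.4837, 0.3362, -0.021]
eef_rot: [-0.111, 0.994, -0.001, -0.002]
ft_force: [-12.7, -4.9, 8.7]
width: 0.0156
grip_force: 45.0
```

The block contacts the stop at the predicted spot. I'll ease the push, release and lift clear.

>>> arm_command(
  xyz=[
    [-0.0007,-0.0001,0],
    [-0.0015,-0.0003,0],
    [-0.0015,-0.0003,0],
  ],
  rot=[
    [0,0,0],
    [0,0,0],
    [0,0,0],
  ],
)

```text
time: 34.4
ee_pos: [0.4838, 0.3363, -0.021]
eef_rot: [-0.111, 0.994, -0.0, -0.0]
ft_force: [-5.5, -2.3, 1.4]
width: 0.0153
grip_force: 45.0
```

>>> arm_command(
  xyz=[
    [0,0,0],
    [0,0,0],
    [0,0,0],
    [0,0,0],
    [0,0,0],
    [0,0,0],
    [0,0,0],
    [0,0,0],
    [0,0,0],
    [0,0,0],
    [0,0,0.01],
    [0,0,0.03],
    [0,0,0.06],
    [0,0,0.09],
    [0,0,0.12],
    [0,0,0.13],
  ],
  rot=[
    [0,0,0],
    [0,0,0],
    [0,0,0],
    [0,0,0],
    [0,0,0],
    [0,0,0],
    [0,0,0],
    [0,0,0],
    [0,0,0],
    [0,0,0],
    [0,0,0],
    [0,0,0],
    [0,0,0],
    [0,0,0],
    [0,0,0],
    [0,0,0],
  ],
  grip=1,
)

```text
time: 35.73
ee_pos: [0.4863, 0.3376, 0.1147]
eef_rot: [-0.11, 0.994, 0.002, 0.003]
ft_force: [0.4, 0.1, 1.3]
width: 0.0869
grip_force: 0.0
```

>>> arm_command(
  xyz=[
    [-0.01,0.01,0],
    [-0.03,0.03,0],
    [-0.06,0.05,0.01],
    [-0.09,0.08,0.02],
    [-0.11,0.11,0.02],
    [-0.13,0.14,0.02],
    [-0.13,0.16,0.02],
    [-0.13,0.16,0.02],
  ],
  rot=[
    [0,0,0],
    [0,0,0],
    [0,0,0],
    [0,0,0],
    [0,0,0],
    [0,0,0],
    [0,0,0],
    [0,0,0],
  ],
)

```text
time: 36.4
ee_pos: [0.351, 0.5009, 0.1294]
eef_rot: [-0.114, 0.994, 0.001, -0.0]
ft_force: [-0.8, 0.4, -0.2]
width: 0.0866
grip_force: 0.0
```

Run:
```python
from blk import *
I={'top':snap('top','t11'),'scene':snap('scene','s11')}
(u,v),(p,q)=[map(int,proj(c,(.507,.342,.02))) for c in('top','scene')]
R={'top':(u-28,v-28,u+28,v+28),'scene':(p-28,q-28,p+28,q+28)}
a=np.radians(12.6);track(I,R,(.5065,.342,a),0,3)
f=lambda im,u,v:cv2.resize(im[v-28:v+28,u-28:u+28],(390,390),interpolation=cv2.INTER_CUBIC)
cv2.imwrite('pics/c11.png',cv2.cvtColor(np.vstack([np.hstack([f(I['top'],u,v),f(I['scene'],p,q)]),np.zeros((10,780,3),np.uint8),cv2.resize(I['scene'][150:300,130:440],(780,195))[:195]]),cv2.COLOR_RGB2BGR))
```

```text
('top',) [506.5 342.3   1.3] cost 56.6 [256]
('scene',) [5.042e+02 3.414e+02 3.000e-01] cost 57.8 [262]
('top', 'scene') [506.3 342.1   0.6] cost 118.3 [256, 262]
```

View pics/c11.png

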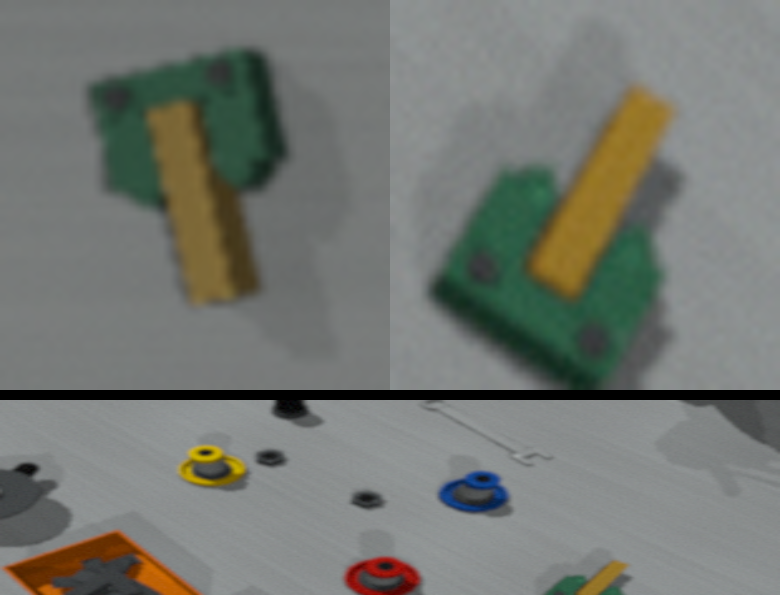

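The spacer sits home against the stop, and the three taps stand in their cups. I'll check that the plain tap hasn't moved, then hand in.

Run:
```python
from h import *
a=cv2.imread('pics/scene0.png');b=cv2.imread('pics/s11.png')
def c(im):
    u,v=map(int,proj('scene',(.462,-.145,.035)));m=(im[v-25:v+25,u-15:u+15].max(2)<55);return np.argwhere(m).mean(0),m.sum()
x,y=c(a),c(b);print(x,y)
if np.abs(x[0]-y[0]).max()<1.2: print(r.close_job())
```

```text
(array([25.66935484, 15.76209677]), np.int64(248)) (array([25.77016129, 15.68145161]), np.int64(248))
the job is handed in; nothing more can be done
None
```

The job is handed in: the red, yellow and blue tap holders stand in their matching cups, the spacer is home against the stop, the plain holder hasn't moved, and the clock read about 36 s of the 102 s allowed.

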